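Park the video adapter in the third bay of the desk rack

ROBOT

A 6-joint arm with a two-finger parallel gripper is mounted at the origin on a cart in front of the work surface, level with it; the furniture and walls round the work are solid. World frame = base frame: x ahead of the robot, y to its left, z up, the work surface at z = 0. Lengths are in m, angles in rad, forces in N, time in s.
With the tool pointing down it reaches from about 0.375 to 0.9 m from the base axis. Payload 3.1 kg.
Tool frame: the origin (TCP) lies where the fingers leave the gripper's body, on its centre line; the fingertips stand 70 mm ahead of it and the grasp point (between the pads) lies 51 mm ahead of it; z points along the fingers, y is the line along which they close (so a half turn about z gives the same grasp; the last joint's range is limited). The gripper opens to 87 mm and grips with 3 to 60 N. Pads are 19 mm wide; open, the fingers measure 117 mm over their backs; the gripper's body (75 mm by 190 mm) begins 51 mm behind the grasp point.
Start: joints at [0.928, 0.527, 1.433, -0, 1.181, -0.178], TCP at [0.28, 0.559, 0.292] pointing down, gripper open.
Joint ranges: [-3.08, 3.08], [-0.75, 2.2], [0.22, 2.44], [-1.43, 4.57], [0, 2.65], [-2.85, 2.85]. Speed limits (rad/s): [2.79, 2.79, 3.14, 3.14, 3.14, 3.14].

INTERFACE

Orientations are given as a unit quaternion [x, y, z, w].
In Python, from rig import robot gives the robot as it stands.
- The arm moves only by the tool send_rows, never from a script. Its argument "deltas" is text: rows parted by semicolons, each of 7 numbers parted by spaces: the shift along the tool's x, y, z in mm, then the turn, a rotation vector about the tool's x, y, z in degrees, then the opening, from 0 (shut) to 1 (fully open). A call has 1 to 10 rows; each row shifts and turns the commanded pose from where the row before left it, along the tool's axes as they then stand; what a row does not reach is not made up. A row lasts 1/8 s, in which the tool goes at most 62.5 mm and 10.7 degrees, less where a joint would pass 70% of its speed; a pose out of reach is approached as far as the arm can. A call is refused whole if a number of a shift passes 62.5 or a number of a turn 10.7, either way. A call with a gripper value outside its range is refused whole. The fingers move at their own pace and stop on an object; "newtons" is the grip in N (left out, the last holds). Time passes only in rows, so rows that do not move let the fingers close. It gives the time, the measured TCP pose, the force, the opening and the grip force at its end, in the units of the state.
- robot.get_obs(): the state, without advancing time (a new reading comes with each control period).
- robot.camera(name): name is "scene" or "top" or "wrist"; returns a dict with "image" (480x640x3 uint8, red, green, blue), "depth" (480x640 float32, m along the optical axis (not along the pixel's ray), 0 where there is no reading), "fovy" (degrees; the focal length in pixels is half the picture's height over the tangent of half this angle, whatever the lens; pixels are square), "cx", "cy" (the principal point, pixels), "rvec" (rotation vector, rad) and "tvec" (3), from world to camera coordinates, as OpenCV has them. Camera axes: x right, y down, z forward; pixel columns grow to the right and rows downward; lengths in m; the calibration is good to about 2 mm. A picture is of the moment at which its call begins.
- robot.hand_in(): hands the job in; it is judged then, once.
Trained networks look in the newest picture that a camera, given by its name, has taken for a name from the list of things; names that differ only in an ending like _2 or _b are one class to them, and where a whole thing is asked for, a point or a joint stands for the part that bears it (a point fixed in the world has none). Each returns a list of dicts, best first, with "p" (0 to 1); they miss things now and then, are a little off and sometimes report something else, mostly with a low value. They report only what shows in the picture. A call takes as long as a camera call. They do not tell look-alikes from the thing itself.
- robot.find_in(camera, thing): "box" ([left, top, right, bottom] in pixels, round what is visible of it).
- robot.cut_out(camera, thing): "region" (480x640 bool, what is visible of it) and "box" ([left, top, right, bottom] in pixels, round what is visible of it).
The state is a dict: "time": time; "q": joint angles; "joint_velocities": joint speeds; "joint_torque": joint torques, N m; "position": TCP position; "tool_rot": TCP orientation; "ft_force": force on the tool from outside, world axes, zero at the start; "moment": the same for the moment, N m; "grip_width": finger opening in m; "grip_force": force on a finger pad.
Only numpy, scipy, OpenCV 4.12 (cv2) and the standard library are available. Lean on these libraries where they do the work, as an engineer would, in place of code of your own. Each camera call takes 0.05 s, during which the arm holds its last target. There are 200 camera calls.

TASK

The white video adapter lies on the sill of the wooden desk rack and belongs in the third bay. With a fingertip, slide it along the front rail, counting the gaps between the dividers from the left as the robot sees them (filled ones count too), until it is opposite the third gap; then push it straight in, past the spring, until its near end is flush with the rounded divider fronts. Only push it: do not lift or tip it, do not put it in any other gap, and leave the eraser, the sharpener, the phone and the external drive as they are.

Things in the scene. Friction and masses are not known exactly. Their poses are not given: they have to be found in the camera images.
- rack: Low light-wood desk rack with five bays, 124 x 218 mm, 30 mm high, fixed. Origin: middle of its underside, on the desk; x runs into the bays (away from the robot), y to the left seen from its open front, z up. Its floor is 8 mm above the desk. Front half (x = -53 to 0 mm): open sill. Rear half (x = 0 to +51 mm, the back wall): the bays.
- first_gap (a point): Middle of the mouth of the first (leftmost) gap, on the floor, level with the divider fronts (rack x = 0, y = +80 mm). Five equal gaps 30 mm wide follow each other every 40 mm to the right (-y of the rack): 10 mm dividers between them, 14 mm end walls, all with half-round fronts, tops 30 mm above the desk. The gaps are open at front and top.
- front_rail (a point): Middle of the steel front rail, on its axis: a 6 mm rod along the rack's y in front of the sill, 56.5 mm before the divider fronts; its top is 12 mm above the desk, 4 mm above the sill, so a fingertip can push over it. The sill is open at its left and right ends.
- third_spring (a point): Tip of the steel leaf spring of the third bay (all bays have one), as it stands at rest. The leaf starts 8 mm inside the mouth on the bay's right wall and bows 8 to 9 mm into the bay, 37 mm inside. It yields with 2 to 3 N: pushing the adapter in takes about 3 to 8 N and leaves it up to 3 mm left of the bay's middle. It moves with the leaf.
- adapter_center (a point): Centre of the white video adapter, a plain white block 48 mm long, 24 mm wide, 13 mm high, about 30 g, loose, lying flat on the rack's sill at the left, roughly opposite the first gap, its long side along the rack's x, with 5 mm of play between rail and dividers. Its y axis runs along its length, z up. Flush in a bay, its centre lies 24 mm behind the divider fronts.
- eraser: Eraser in a green paper sleeve, 48 x 21 x 12 mm, loose, lying lengthwise in the second or the fifth bay; origin: middle of its underside. Not to be disturbed.
- sharpener: Brass pencil sharpener, 26 x 15 x 14 mm, loose, lying in the bay, second or fifth, that the eraser does not fill; origin: middle of its underside. Not to be disturbed.
- phone: Mobile phone, 140 x 70 x 9 mm, lying flat on the desk to the left of the rack; origin: middle of its underside. Not to be disturbed.
- ext_drive: White external disk, 113 x 79 x 16 mm, lying flat on the desk to the right of the rack; origin: middle of its underside. Not to be disturbed.
Mind the look-alikes: they are no part of the job. Leave any orange or yellow look-alike of the part that bears adapter_center alone.

How it is judged:
By the outcome, as a careful person would: the job done as asked, in the order asked, and still so for the second after the job is handed in, with the robot touching nothing.
It also fails if it takes over 45 s, if anything falls off the work surface, if the arm or the gripper's body presses on something with over 40 N, if the wrist force passes 120 N, or if a joint passes its speed limit or range.

## Working session

There is one attempt and no reset: what is moved stays moved. The work goes in short steps, Python scripts to look and compute and a tool call to move; the robot and the scene stay as the last step left them, time stands still between calls to the robot, and variables do not carry over. Pictures are saved under pics/ and viewed, at most 10 in all, crops included, and the job is handed in when it is done.

Besides the shell and the picture viewer there is one more tool, called as a command line: name --argument value ..., lists and objects as JSON in quotes. send_rows: Moves the arm, as the interface text tells. Its arguments: {"type":"object","properties":{"deltas":{"type":"string"},"newtons":{"type":"number"}},"required":["deltas"]}

```bash
mkdir -p pics; cat > h.py <<'E'
from rig import robot
import numpy as np, cv2
from scipy.spatial.transform import Rotation as R
def geom(c):
    f=240/np.tan(np.radians(c["fovy"])/2); return f,cv2.Rodrigues(np.array(c["rvec"],float))[0],np.array(c["tvec"],float).ravel()
def pts(c,uv):
    f,M,t=geom(c); uv=np.asarray(uv); d=c["depth"][uv[:,1].astype(int),uv[:,0].astype(int)]
    p=np.c_[(uv[:,0]-c["cx"])/f*d,(uv[:,1]-c["cy"])/f*d,d]
    return (p-t)@M
def onz(c,uv,z):
    f,M,t=geom(c); uv=np.atleast_2d(uv); r=np.c_[(uv[:,0]-c["cx"])/f,(uv[:,1]-c["cy"])/f,np.ones(len(uv))]@M
    o=-M.T@t; return o+r*((z-o[2])/r[:,2])[:,None]
def proj(c,P):
    f,M,t=geom(c); p=np.atleast_2d(P)@M.T+t; return np.c_[p[:,0]/p[:,2]*f+c["cx"],p[:,1]/p[:,2]*f+c["cy"]]
E
python3 - <<'E'
from h import *
o=robot.get_obs(); print(o["position"],o["tool_rot"],o["time"],o["ft_force"])
ims=[]
for n in("top","scene"):
    c=robot.camera(n); cv2.imwrite(f"pics/{n}0.png",c["image"][:,:,::-1])
    for th in("rack","adapter_center","eraser","sharpener","phone","ext_drive","third_spring"):
        for r in robot.cut_out(n,th)[:3]:
            v,u=np.nonzero(r["region"]); p=pts(c,np.c_[u,v]); print(n,th,round(r["p"],2),np.round(r["box"]),np.median(p,0).round(3))
E
```

```text
[0.27921555 0.55850907 0.29126367] [ 2.29817934e-01  9.73233036e-01 -9.97660285e-04 -4.22771313e-04] 0.0 [-0.1311849   0.14176372 -0.57530907]
top rack 0.61 [248. 204. 354. 278.] [0.521 0.001 0.009]
top adapter_center 0.81 [252. 235. 266. 259.] [0.502 0.083 0.02 ]
top adapter_center 0.73 [202. 269. 224. 284.] [0.445 0.174 0.012]
top adapter_center 0.63 [234. 298. 257. 316.] [0.38  0.107 0.012]
top eraser 0.73 [327. 225. 341. 247.] [ 0.536 -0.075  0.019]
top phone 0.9 [140. 250. 176. 318.] [0.421 0.291 0.008]
top ext_drive 0.56 [453. 216. 495. 274.] [ 0.52  -0.37   0.015]
scene rack 0.82 [255. 236. 352. 296.] [0.526 0.008 0.011]
scene rack 0.23 [272. 270. 294. 288.] [0.504 0.088 0.018]
scene adapter_center 0.74 [299. 306. 322. 318.] [0.378 0.113 0.012]
scene adapter_center 0.55 [276. 272. 295. 286.] [0.502 0.088 0.019]
scene adapter_center 0.52 [260. 304. 275. 319.] [0.442 0.183 0.012]
scene eraser 0.5 [322. 247. 333. 255.] [ 0.523 -0.075  0.019]
scene sharpener 0.31 [254. 235. 356. 297.] [0.525 0.006 0.01 ]
scene phone 0.95 [201. 323. 260. 361.] [0.416 0.297 0.008]
scene ext_drive 0.84 [384. 205. 420. 232.] [ 0.53  -0.351  0.015]
scene third_spring 0.42 [300. 254. 304. 264.] [ 0.549 -0.008  0.019]
```

View pics/top0.png

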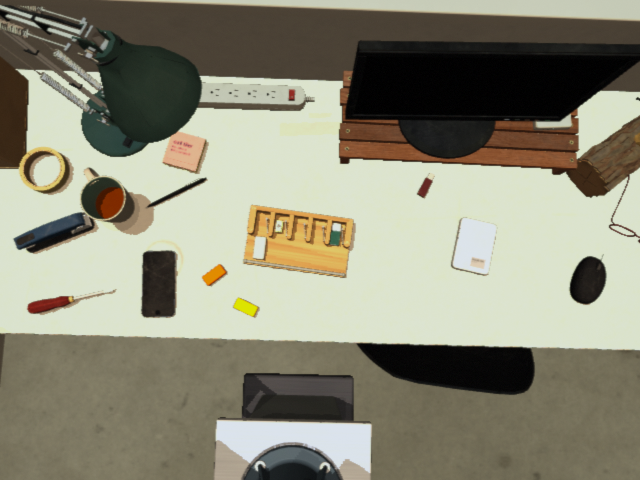

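View pics/scene0.png

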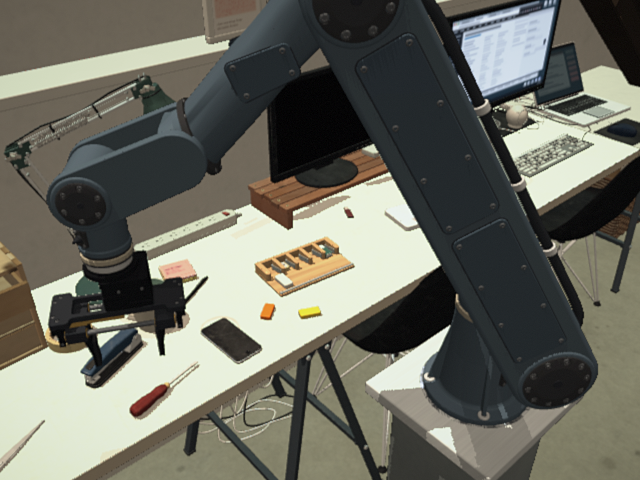

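Top view: the adapter candidates are a white block at (259,247), on the sill at the left, an orange one at (214,275) and a yellow one at (246,307). The white one fits the description. The rack spans (244–354, 204–278). The scene view agrees, with white at (285,279). I'll move above the rack with the gripper shut and confirm in a wrist crop.

send_rows --deltas "-42 -38 0 0 0 0 0;-42 -38 0 0 0 0 0;-42 -38 0 0 0 0 0;-42 -38 0 0 0 0 0;-42 -38 0 0 0 0 0;-42 -38 0 0 0 0 0;-42 -38 0 0 0 0 0;-42 -38 0 0 0 0 0;0 0 0 0 0 -10 0;0 0 0 0 0 -10 0" --newtons 20

```text
time: 2.05
position: [0.4446, 0.1356, 0.2924]
tool_rot: [0.056, 0.998, 0.0, 0.0]
ft_force: [-1.3, -0.2, -0.9]
grip_width: 0.0015
grip_force: 0.0
```

```bash
python3 - <<'E'
from h import *
o=robot.get_obs(); print(o["position"],o["tool_rot"],o["time"],o["ft_force"],o["grip_width"])
c=robot.camera("wrist"); cv2.imwrite("pics/w1.png",c["image"][:,:,::-1]); np.save("w1.npy",c,allow_pickle=True)
f,M,t=geom(c); print("cam",-M.T@t,M)
for th in("rack","adapter_center","eraser","sharpener","third_spring"):
    for r in robot.cut_out("wrist",th)[:2]:
        v,u=np.nonzero(r["region"]); p=pts(c,np.c_[u,v]); print(th,round(r["p"],2),np.round(r["box"]),np.median(p,0).round(4))
E
```

```text
[0.44459443 0.13561361 0.29243172] [5.58084606e-02 9.98441470e-01 7.04195755e-05 2.04185946e-04] 2.05 [-1.26586646 -0.1827535  -0.88017555] 0.001500656316009599
cam [0.37693239 0.14333171 0.38492413] [[ 0.11175411  0.99373536  0.00102381]
 [ 0.96267005 -0.10851602  0.2479731 ]
 [ 0.24653074 -0.02672642 -0.96876638]]
rack 0.86 [ 57. 233. 298. 371.] [ 0.4805 -0.0385  0.0082]
rack 0.46 [250. 249. 275. 272.] [0.4862 0.0866 0.0206]
adapter_center 0.87 [252. 249. 277. 271.] [0.4859 0.0874 0.0206]
adapter_center 0.86 [243. 112. 302. 158.] [0.3795 0.1094 0.0129]
eraser 0.65 [ 94. 300. 111. 355.] [ 0.5554 -0.0756  0.0189]
sharpener 0.66 [ 93. 301. 112. 353.] [ 0.5549 -0.0746  0.0187]
```

View pics/w1.png

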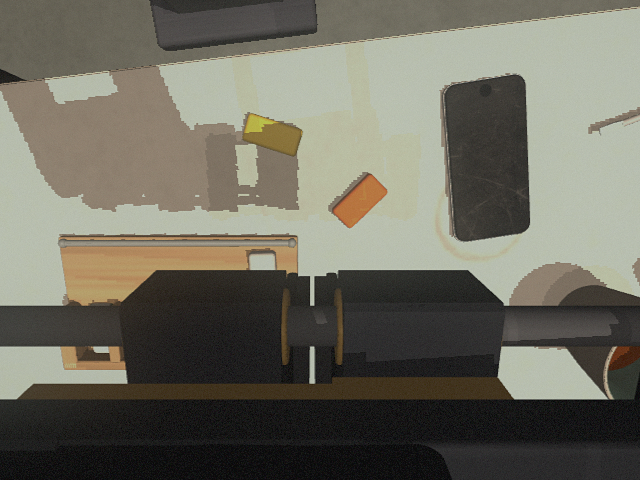

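The wrist view shows the white adapter at (262,260) on the sill behind the steel rail (row 243, columns 60–295). Orange is at (360,200) and yellow at (272,134), both on the desk and both to be left alone. The gripper hides the bays, so I'll move further over the rack.

send_rows --deltas "-38 -40 0 0 0 0 0;-38 -40 0 0 0 0 0;-38 -40 0 0 0 0 0;0 0 0 0 0 0 0"

```text
time: 2.85
position: [0.5464, 0.0016, 0.2923]
tool_rot: [0.06, 0.998, -0.001, 0.002]
ft_force: [-1.1, 0.2, 0.1]
grip_width: 0.0003
grip_force: 0.0
```

```bash
python3 - <<'E'
from h import *
o=robot.get_obs(); print(o["position"],o["tool_rot"],o["time"])
c=robot.camera("wrist"); np.save("w2.npy",c,allow_pickle=True)
im=c["image"][:,:,::-1].copy()
cv2.imwrite("pics/w2.png",cv2.resize(im[60:360,120:520],(800,600),interpolation=cv2.INTER_CUBIC))
for th in("rack","adapter_center","eraser","sharpener","third_spring","front_rail"):
    for r in robot.cut_out("wrist",th)[:2]:
        v,u=np.nonzero(r["region"]); p=pts(c,np.c_[u,v]); print(th,round(r["p"],2),np.round(r["box"]),np.median(p,0).round(4))
E
```

```text
[0.5464225  0.00159276 0.29232606] [ 5.98341517e-02  9.98206831e-01 -5.43650558e-04  1.64342119e-03] 2.85
rack 0.65 [178. 101. 441. 253.] [0.5195 0.0015 0.0087]
adapter_center 0.81 [478.  28. 542.  92.] [0.4455 0.1761 0.0129]
adapter_center 0.61 [390. 117. 417. 176.] [0.503  0.0834 0.0209]
eraser 0.55 [213. 177. 237. 233.] [ 0.5356 -0.074   0.0198]
eraser 0.45 [390. 118. 419. 175.] [0.5031 0.0831 0.021 ]
sharpener 0.79 [353. 190. 372. 219.] [0.5498 0.0447 0.0196]
third_spring 0.46 [292. 187. 304. 226.] [ 0.5418 -0.0089  0.0228]
front_rail 0.74 [183. 103. 440. 255.] [0.5195 0.0016 0.0087]
front_rail 0.57 [212. 180. 236. 234.] [ 0.5362 -0.0742  0.0198]
```

View pics/w2.png

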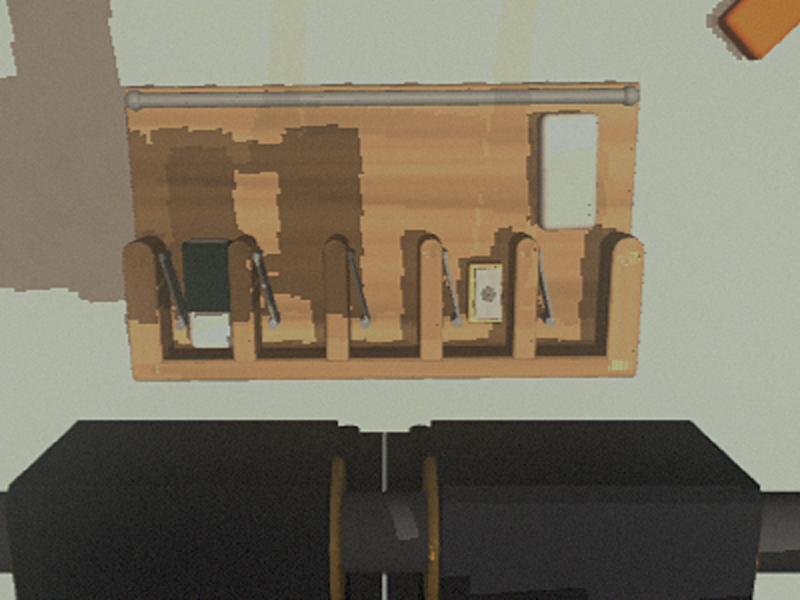

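The enlarged crop confirms the white adapter at crop (568,170) on the sill. In this view the robot's left is on the right. Gap 1 is empty, gap 2 holds the sharpener (485,292), gaps 3 (385,300) and 4 are empty, and gap 5 holds the eraser (208,290).

```bash
python3 - <<'E'
from h import *
c=np.load("w2.npy",allow_pickle=True).item()
px=lambda l:np.array(l)/2+[120,60]
A=onz(c,px([(144,237),(243,236),(337,236),(431,235),(525,234),(627,234)]),.029)
la=[(0,y) for y in(-.102,-.06,-.02,.02,.06,.102)]
B=onz(c,px([(135,99),(631,95)]),.012); lb=[(-.0565,-.106),(-.0565,.106)]
back=onz(c,px([(136,379),(636,375)]),.03)
from scipy.optimize import least_squares
L=np.array(la); W=A[:,:2]
rt=lambda p,L:L@np.array([[np.cos(p[2]),np.sin(p[2])],[-np.sin(p[2]),np.cos(p[2])]])+p[:2]
for L,W in((np.array(la),A[:,:2]),(np.array(la+lb),np.r_[A,B][:,:2])):
    s=least_squares(lambda p:(rt(p,L)-W).ravel(),[.52,0,-.1]); p=s.x
    print("rack",p[:2].round(4),np.degrees(p[2]).round(2)); print((s.fun*1e3).reshape(-1,2).round(1).tolist())
inv=lambda P:(np.asarray(P)[:,:2]-p[:2])@np.array([[np.cos(p[2]),-np.sin(p[2])],[np.sin(p[2]),np.cos(p[2])]])
print("rail",inv(B).round(4),"back",inv(back).round(4))
print("adapter corners",inv(onz(c,px([(543,114),(597,116),(595,229),(539,226)]),.021)).round(4).tolist())
r=[r for r in robot.cut_out("wrist","adapter_center") if r["box"][0]<450][0]
v,u=np.nonzero(r["region"]); P=pts(c,np.c_[u,v]); P=P[P[:,2]>.017]; q=inv(P); print("mask",np.percentile(q,[1,50,99],axis=0).round(4).tolist(),np.median(P[:,2]))
o=robot.get_obs(); T=R.from_quat(o["tool_rot"]).as_matrix(); print("tool yaw of y",np.degrees(np.arctan2(-T[0,1],T[1,1])),T[:,2]); print("tip in rack",inv([o["position"]+.07*T[:,2]]))
np.save("rack.npy",p)
E
```

```text
rack [0.5201 0.0054] -6.5
[[-0.3, -2.2], [-0.0, -1.3], [-0.2, -0.3], [0.1, 0.7], [0.4, 1.7], [0.1, 1.5]]
rack [0.5203 0.0053] -6.45
[[0.0, -2.3], [0.2, -1.4], [0.0, -0.4], [0.3, 0.6], [0.5, 1.6], [0.2, 1.4], [-0.9, -2.2], [-0.3, 2.7]]
rail [[-0.0558 -0.1037]
 [-0.0559  0.1034]] back [[ 0.0607 -0.1076]
 [ 0.0605  0.108 ]]
adapter corners [[-0.0483, 0.0653], [-0.0474, 0.0875], [-0.0013, 0.0892], [-0.0027, 0.0654]]
mask [[-0.0483, 0.0647], [-0.0258, 0.0764], [-0.0018, 0.0884]] 0.020995434608539067
tool yaw of y -6.494090063164019 [-2.08662926e-04  1.20914313e-04 -9.99999971e-01]
tip in rack [[0.02242253 0.00285106]]
```

send_rows --deltas "24 58 0 0 0 0 0;24 58 0 0 0 0 0;0 0 60 0 0 0 0;0 0 60 0 0 0 0;0 0 50 0 0 0 0;0 0 20 0 0 0 0;0 0 0 0 0 0 0"

```text
time: 4.12
position: [0.5081, 0.1252, 0.1009]
tool_rot: [0.057, 0.998, -0.0, -0.002]
ft_force: [0.7, 0.4, -0.4]
grip_width: 0.0002
grip_force: 0.0
```

```bash
cat >> h.py <<'E'
def tip():
    p=np.load("rack.npy"); o=robot.get_obs(); T=R.from_quat(o["tool_rot"]).as_matrix(); t=o["position"]+.07*T[:,2]
    d=t[:2]-p[:2]; cs,sn=np.cos(p[2]),np.sin(p[2])
    f=o["ft_force"]; print("tip rack mm",(1e3*np.array([cs*d[0]+sn*d[1],-sn*d[0]+cs*d[1],t[2]])).round(1),"F rack",np.round([cs*f[0]+sn*f[1],-sn*f[0]+cs*f[1],f[2]],1),"yaw",np.degrees(np.arctan2(-T[0,1],T[1,1])-p[2]).round(2),"t",o["time"])
def mask(cam="wrist"):
    p=np.load("rack.npy"); c=robot.camera(cam); cs,sn=np.cos(p[2]),np.sin(p[2])
    for r in robot.cut_out(cam,"adapter_center")[:3]:
        v,u=np.nonzero(r["region"]); P=pts(c,np.c_[u,v]); P=P[(P[:,2]>.018)&(P[:,2]<.024)]
        if len(P)<20: continue
        d=P[:,:2]-p[:2]; q=1e3*np.c_[cs*d[:,0]+sn*d[:,1],-sn*d[:,0]+cs*d[:,1]]; print(cam,round(r["p"],2),np.percentile(q,[1,50,99],axis=0).round(1).tolist())
    return c
E
python3 - <<'E'
from h import *
tip(); c=mask(); cv2.imwrite("pics/w3.png",c["image"][:,:,::-1])
E
```

```text
tip rack mm [-25.8 117.7  30.9] F rack [ 0.7  0.5 -0.4] yaw -0.08 t 4.125
wrist 0.74 [[-49.1, 65.2], [-42.6, 77.2], [-35.6, 88.2]]
```

View pics/w3.png

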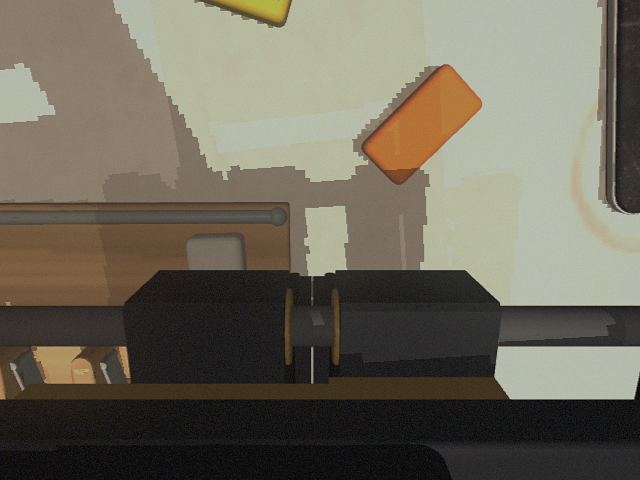

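The view shows the adapter's near end at (215,240), the rail at row 215, and the shut fingers to the left of the adapter, clear of the orange block. I'll lower the tip and push right.

send_rows --deltas "0 0 17 0 0 0 0;0 -8 0 0 0 0 0;0 -10 0 0 0 0 0;0 -10 0 0 0 0 0;0 -10 0 0 0 0 0;0 -10 0 0 0 0 0;0 -10 0 0 0 0 0;0 -10 0 0 0 0 0;0 -8 0 0 0 0 0;0 0 0 0 0 0 0"

```text
time: 5.48
position: [0.5006, 0.0486, 0.0852]
tool_rot: [0.058, 0.998, -0.0, -0.0]
ft_force: [0.1, -0.0, -0.2]
grip_width: 0.0004
grip_force: 0.0
```

```bash
python3 - <<'E'
from h import *
tip(); c=mask(); mask("top"); cv2.imwrite("pics/w4.png",c["image"][:,:,::-1])
E
```

```text
tip rack mm [-24.5  40.8  15.2] F rack [ 0.1 -0.  -0.2] yaw -0.19 t 5.475
wrist 0.93 [[-49.8, 7.8], [-44.9, 19.4], [-39.4, 30.7]]
```

View pics/w4.png

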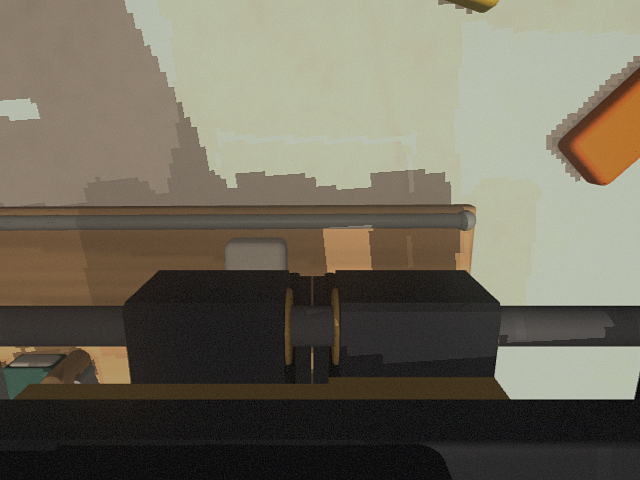

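The adapter (255,255) slid along square to the rail and its centre is now at rack y ≈ 19 mm, so it needs another 19 mm to reach gap 3.

send_rows --deltas "0 -8 0 0 0 0 0;0 -7 0 0 0 0 0;0 -4 0 0 0 0 0;0 0 0 0 0 0 0"

```text
time: 6.18
position: [0.4985, 0.0299, 0.0853]
tool_rot: [0.058, 0.998, -0.0, 0.0]
ft_force: [-0.1, -0.1, -0.6]
grip_width: 0.0003
grip_force: 0.0
```

```bash
python3 - <<'E'
from h import *
tip(); mask()
E
```

```text
tip rack mm [-24.5  22.   15.3] F rack [-0.1 -0.1 -0.6] yaw -0.18 t 6.175
wrist 0.7 [[-49.7, -10.8], [-44.9, 0.9], [-39.4, 12.2]]
```

Aligned: the centre is at y ≈ +0.8 mm. I'll back off, lift, and go round to the front of the rail.

send_rows --deltas "0 6 0 0 0 0 0;0 0 -40 0 0 0 0;25 -14 0 0 0 0 0;25 -14 0 0 0 0 0;0 0 20 0 0 0 0;0 0 20 0 0 0 0;0 0 0 0 0 0 0"

```text
time: 7.15
position: [0.4457, 0.0147, 0.0844]
tool_rot: [0.057, 0.998, 0.0, -0.001]
ft_force: [0.2, 0.0, -0.4]
grip_width: 0.0006
grip_force: 0.0
```

```bash
python3 - <<'E'
from h import *
tip(); mask("top"); c=robot.camera("scene"); cv2.imwrite("pics/s5.png",cv2.resize(c["image"][210:330,220:380,::-1],(800,600),interpolation=cv2.INTER_CUBIC))
E
```

```text
tip rack mm [-75.4   1.   14.4] F rack [ 0.2  0.  -0.4] yaw -0.11 t 7.15
top 0.7 [[0.9, -104.1], [39.0, -11.9], [60.0, 92.7]]
top 0.29 [[-8.1, -412.9], [40.0, -375.0], [92.5, -337.2]]
```

View pics/s5.png

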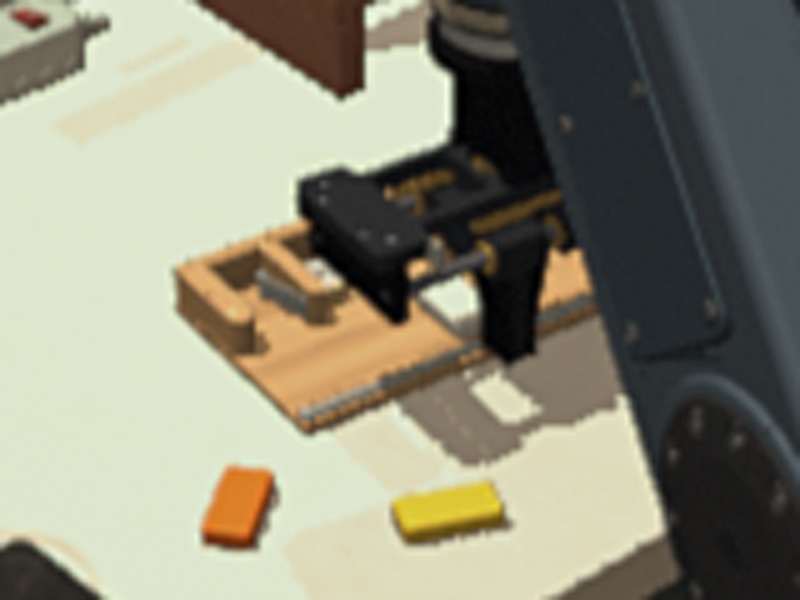

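The scene crop shows the shut fingertip (505,340) in front of the rail, with the white adapter (450,295) behind it. I'll push straight in.

send_rows --deltas "-8 0 0 0 0 0 0;-8 0 0 0 0 0 0;-7 0 0 0 0 0 0;-7 0 0 0 0 0 0;-7 0 0 0 0 0 0;-7 0 0 0 0 0 0;0 0 0 0 0 0 0"

```text
time: 8.18
position: [0.4904, 0.0091, 0.0852]
tool_rot: [0.057, 0.998, -0.0, 0.0]
ft_force: [-0.6, 0.8, -0.4]
grip_width: 0.0006
grip_force: 0.0
```

```bash
python3 - <<'E'
from h import *
tip(); c=mask(); cv2.imwrite("pics/w6.png",c["image"][:,:,::-1])
E
```

```text
tip rack mm [-30.2   0.5  15.2] F rack [-0.7  0.7 -0.4] yaw -0.13 t 8.175
wrist 0.61 [[-11.3, 0.3], [-3.7, 0.4], [4.2, 0.8]]
```

View pics/w6.png

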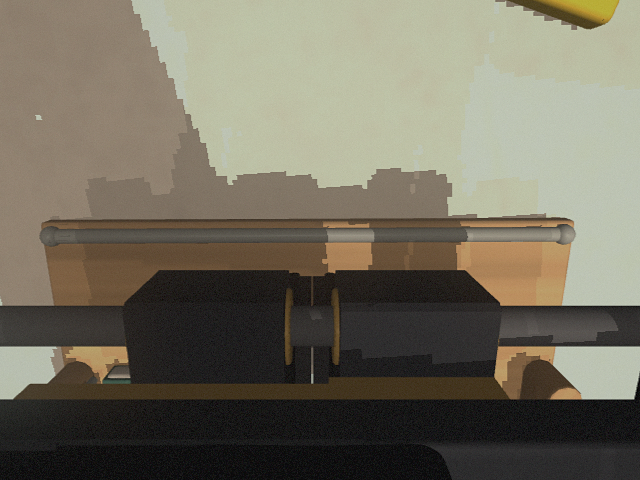

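The fingers stand centred at gap 3 and the adapter is hidden ahead of them. Contact force is low so far, so I'll keep pushing, more slowly.

send_rows --deltas "-5 0 0 0 0 0 0;-5 0 0 0 0 0 0;-4 0 0 0 0 0 0;-3 0 0 0 0 0 0;0 0 0 0 0 0 0"

```text
time: 8.9
position: [0.5079, 0.007, 0.0853]
tool_rot: [0.057, 0.998, -0.0, 0.001]
ft_force: [-1.5, 1.4, -0.2]
grip_width: 0.0008
grip_force: 0.7
```

```bash
python3 - <<'E'
from h import *
tip()
E
```

```text
tip rack mm [-12.4   0.3  15.3] F rack [-1.6  1.2 -0.2] yaw -0.13 t 8.9
```

Now I'll back off, rise and look at the depth from above.

send_rows --deltas "10 0 0 0 0 0 0;0 0 -50 0 0 0 0;0 0 -50 0 0 0 0;-20 0 -50 0 0 0 0;-30 0 -20 0 0 0 0;0 0 0 0 0 0 0;0 0 0 0 0 0 0"

```text
time: 9.78
position: [0.5449, 0.0029, 0.2541]
tool_rot: [0.057, 0.998, 0.0, -0.002]
ft_force: [0.1, 0.3, 0.4]
grip_width: 0.0003
grip_force: 0.0
```

```bash
python3 - <<'E'
from h import *
tip(); c=mask(); np.save("w7.npy",c,allow_pickle=True); cv2.imwrite("pics/w7.png",cv2.resize(c["image"][60:300,160:480,::-1],(800,600),interpolation=cv2.INTER_CUBIC))
E
```

```text
tip rack mm [ 24.4   0.4 184.1] F rack [0.1 0.3 0.4] yaw -0.13 t 9.775
wrist 0.83 [[-1.3, -10.5], [21.1, 1.0], [44.8, 12.8]]
```

View pics/w7.png

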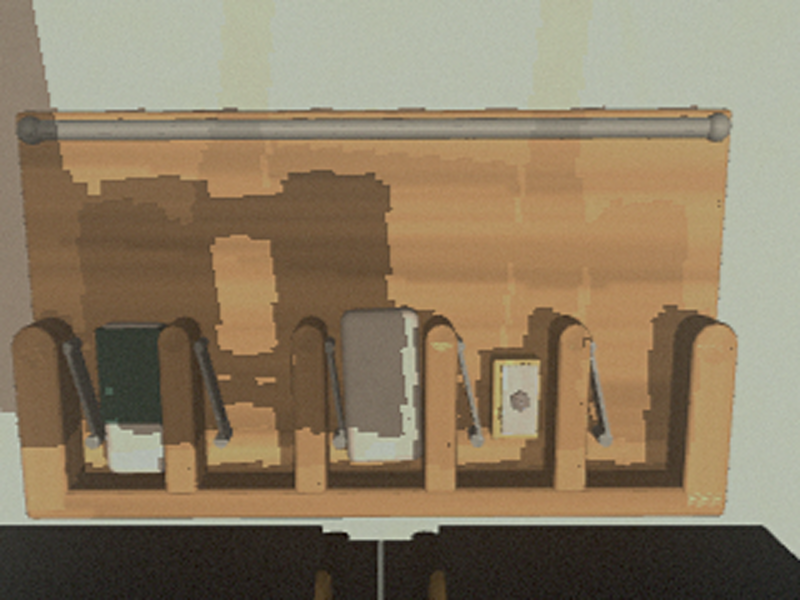

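The crop shows the adapter (380,385) in gap 3 with its spring deflected. Its near edge is at row ~308 and the divider fronts are at row ~316, so I'll compute what is left to push.

```bash
python3 - <<'E'
from h import *
c=np.load("w7.npy",allow_pickle=True).item(); p=np.load("rack.npy")
cs,sn=np.cos(p[2]),np.sin(p[2]); px=lambda l:np.array(l)/2.5+[160,60]
inv=lambda P:1e3*(P[:,:2]-p[:2])@np.array([[cs,-sn],[sn,cs]])
print("dividers z30",inv(onz(c,px([(180,318),(310,317),(441,316),(571,316)]),.030)).round(1).tolist())
print("adapter z20",inv(onz(c,px([(360,309),(400,309)]),.020)).round(1).tolist())
print("adapter far z21",inv(onz(c,px([(360,461),(400,461)]),.021)).round(1).tolist())
# depth-profile edges along adapter & dividers in rack frame
v,u=np.mgrid[170:205,200:420]; P=pts(c,np.c_[u.ravel(),v.ravel()]); q=inv(P)
for n,y in(("d-20",-20),("ad",1),("ad",-5),("ad",7),("d20",20)):
    m=abs(q[:,1]-y)<1.5; i=np.argsort(q[m,0]); print(n,[(a.round(1),b.round(1)) for a,b in zip(q[m,0][i],1e3*P[m,2][i])if -8<a<5][::3])
E
```

```text
dividers z30 [[-1.0, -58.3], [-1.2, -19.7], [-1.4, 19.2], [-1.3, 57.8]]
adapter z20 [[-2.3, -5.0], [-2.2, 7.2]]
adapter far z21 [[45.6, -5.4], [45.6, 7.3]]
d-20 [(np.float64(-7.7), np.float64(8.8)), (np.float64(-7.6), np.float64(7.7)), (np.float64(-6.8), np.float64(8.2)), (np.float64(-6.1), np.float64(8.4)), (np.float64(-5.4), np.float64(9.7)), (np.float64(-5.2), np.float64(7.5)), (np.float64(-4.4), np.float64(7.7)), (np.float64(-3.7), np.float64(8.3)), (np.float64(-3.0), np.float64(8.7)), (np.float64(-2.9), np.float64(7.9)), (np.float64(-2.0), np.float64(7.5)), (np.float64(-1.4), np.float64(8.5)), (np.float64(-0.6), np.float64(8.7)), (np.float64(-0.4), np.float64(7.4)), (np.float64(0.3), np.float64(7.9)), (np.float64(0.6), np.float64(17.3)), (np.float64(0.8), np.float64(21.7)), (np.float64(0.9), np.float64(15.3)), (np.float64(1.0), np.float64(8.4)), (np.float64(1.1), np.float64(19.7)), (np.float64(1.3), np.float64(24.0)), (np.float64(1.4), np.float64(23.5)), (np.float64(1.8), np.float64(30.8)), (np.float64(2.1), np.float64(29.1)), (np.float64(2.7), np.float64(29.8)), (np.float64(3.4
[... 3198 characters left out ...]
 (np.float64(-4.3), np.float64(7.4)), (np.float64(-3.4), np.float64(7.0)), (np.float64(-2.8), np.float64(8.2)), (np.float64(-2.0), np.float64(8.1)), (np.float64(-1.1), np.float64(7.5)), (np.float64(-0.4), np.float64(8.1)), (np.float64(0.3), np.float64(8.5)), (np.float64(0.4), np.float64(8.0)), (np.float64(0.7), np.float64(23.2)), (np.float64(0.8), np.float64(22.4)), (np.float64(1.0), np.float64(9.8)), (np.float64(1.2), np.float64(19.8)), (np.float64(1.3), np.float64(30.0)), (np.float64(1.4), np.float64(29.1)), (np.float64(2.1), np.float64(30.0)), (np.float64(2.8), np.float64(30.2)), (np.float64(3.5), np.float64(30.2)), (np.float64(3.7), np.float64(28.9)), (np.float64(4.2), np.float64(30.3))]
```

The adapter still protrudes about 1–2.9 mm (depth 2.6, kinematics 2.9, colour 1). I'll go back along the same path and push 2 mm further.

send_rows --deltas "30 0 20 0 0 0 0;20 0 50 0 0 0 0;0 0 50 0 0 0 0;0 0 50 0 0 0 0;0 0 0 0 0 0 0;-5 0 0 0 0 0 0;-4 0 0 0 0 0 0;-2 0 0 0 0 0 0;-1 0 0 0 0 0 0;0 0 0 0 0 0 0"

```text
time: 11.12
position: [0.5083, 0.0071, 0.0856]
tool_rot: [0.057, 0.998, 0.0, -0.0]
ft_force: [-1.1, -0.5, 1.9]
grip_width: 0.0007
grip_force: 0.9
```

```bash
python3 - <<'E'
from h import *
tip()
E
```

```text
tip rack mm [-12.2   0.5  15.6] F rack [-1.  -0.6  1.9] yaw -0.12 t 11.125
```

send_rows --deltas "-1 0 0 0 0 0 0;-1 0 0 0 0 0 0;0 0 0 0 0 0 0"

```text
time: 11.5
position: [0.5103, 0.007, 0.0851]
tool_rot: [0.057, 0.998, 0.0, -0.001]
ft_force: [-2.5, 0.9, 2.7]
grip_width: 0.0004
grip_force: 1.5
```

```bash
python3 - <<'E'
from h import *
tip()
E
```

```text
tip rack mm [-10.3   0.6  15.1] F rack [-2.6  0.6  2.7] yaw -0.13 t 11.5
```

send_rows --deltas "12 0 0 0 0 0 0;0 0 -50 0 0 0 0;0 0 -50 0 0 0 0;-20 0 -50 0 0 0 0;-32 0 -20 0 0 0 0;0 0 0 0 0 0 0;0 0 0 0 0 0 0"

```text
time: 12.38
position: [0.5493, 0.0023, 0.2543]
tool_rot: [0.057, 0.998, 0.0, -0.001]
ft_force: [-0.4, 0.5, 0.0]
grip_width: 0.0004
grip_force: 0.0
```

```bash
python3 - <<'E'
from h import *
tip(); c=mask(); cv2.imwrite("pics/w8.png",cv2.resize(c["image"][60:300,160:480,::-1],(800,600),interpolation=cv2.INTER_CUBIC))
p=np.load("rack.npy"); cs,sn=np.cos(p[2]),np.sin(p[2])
inv=lambda P:1e3*(P[:,:2]-p[:2])@np.array([[cs,-sn],[sn,cs]])
v,u=np.mgrid[165:210,200:420]; P=pts(c,np.c_[u.ravel(),v.ravel()]); q=inv(P)
for y,lo in((-60,15),(-20,15),(20,15),(60,15),(-5,13),(0,13),(5,13),(9,13)):
    m=(abs(q[:,1]-y)<1.5)&(1e3*P[:,2]>lo); print(y,np.percentile(q[m,0],[0,2,4]).round(1))
E
```

```text
tip rack mm [ 28.9   0.3 184.3] F rack [-0.4  0.4  0. ] yaw -0.13 t 12.375
wrist 0.81 [[1.0, -10.6], [23.5, 1.0], [47.4, 12.7]]
-60 [0.6 0.8 0.9]
-20 [0.7 0.8 0.9]
20 [0.7 0.8 0.9]
60 [0.5 0.7 0.9]
-5 [0.6 0.8 1.1]
0 [-38.8 -38.8 -38.8]
5 [0.3 0.4 0.5]
9 [0.1 0.4 0.6]
```

View pics/w8.png

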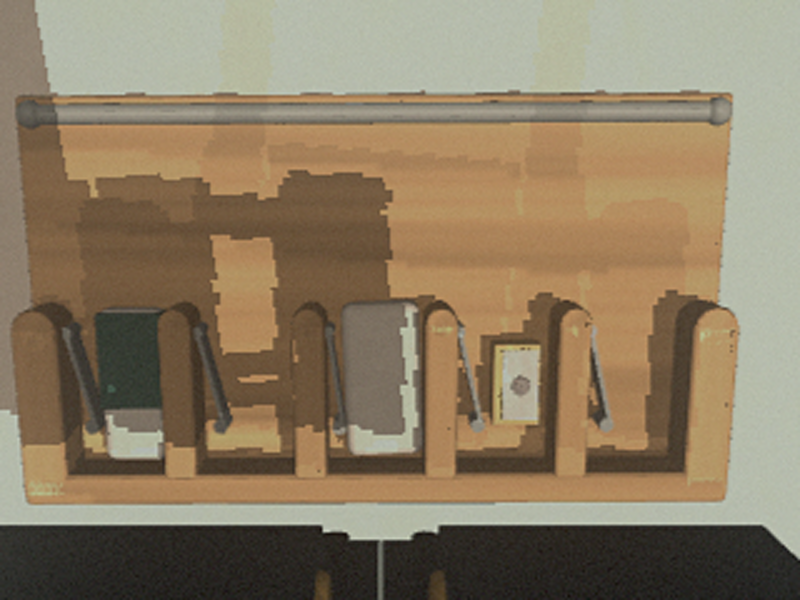

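The final crop shows the adapter (380,378) in gap 3. Its near end is level with the divider fronts to within about 0.5 mm by depth. The eraser and sharpener are unmoved and the arm is clear, so I'm handing in.

```bash
python3 -c "
from rig import robot
print(robot.hand_in())"
```

```text
the job is handed in; nothing more can be done
None
```

I slid the white adapter along the rail to the third gap and pushed it in past the spring, its near end flush with the divider fronts to about 0.5 mm by depth measurement; the eraser and sharpener showed no movement, the arm stayed clear of the phone and drive, and the job is handed in at about 12.4 s.

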